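Open the air regulator at the art table

TASK

Of the two grey air outlets on the painting table, take the one with the bar-shaped knob: press its sprung knob down, keep it down while you turn it clockwise (seen from above) to its stop, then let go so that it springs back up and locks there. Leave the other outlet, the one with the round knob, untouched.

Things in the scene. Friction and masses are not known exactly. Their poses are not given: they have to be found in the camera images.
- reg_grip (a point): On the axis of the black bar knob, 90 mm above the table when up; moves with it. x along the bar, z up. Bar 44 x 14 mm, 32 tall, top 10 mm above this point (white line at its -x end: pointer); under it a 52 mm metal flange, upper face 22 mm below this point. On a fixed grey block 80 x 80 x 50 mm, dark marks at rest and stop. Clutter is 75 mm or more off, under 70 mm tall (a pot 110 off, 105).
- reg_press (a joint): How far the bar knob is pressed down: 0 up, 0.010 m fully down. A spring pushes it up with 4 N at the top to 9 N at the bottom. It must be down about 6 mm or more (aim for 8) to turn away from rest. Let go, it springs up in its rest notch or in the notch at its stop; anywhere between it stays caught low.
- reg_turn (a joint): Angle of the bar knob, growing clockwise seen from above: 0 at rest (play up to 0.12 rad), stop at 1.25 rad (72 degrees). Between 0.12 and 1.0 rad it cannot rise; past 1.03 rad it is in the notch at the stop and can. When pressed it turns easily (0.05 N m) and stays where it is left.
- vent: The other outlet, to be left untouched: the same fixed grey block, 80 x 80 x 50 mm, but with a round fluted black knob, 40 mm in diameter, top 88 mm above the table. Origin: centre of the block's underside on the table, below the knob's axis. At least 240 mm from the bar knob.

How it is judged:
By the outcome, as a careful person would: the job done as asked, in the order asked, and still so for the second after the job is handed in, with the robot touching nothing.
It also fails if it takes over 35 s, if anything falls off the work surface, if the arm or the gripper's body presses on something with over 40 N, if the wrist force passes 120 N, or if a joint passes its speed limit or range.

ROBOT

A 6-joint arm with a two-finger parallel gripper is mounted at the origin on the work surface. World frame = base frame: x ahead of the robot, y to its left, z up, the work surface at z = 0. Lengths are in m, angles in degrees, forces in N, time in s.
With the tool pointing down it reaches from about 0.4 to 0.825 m from the base axis. Payload 7 kg.
Tool frame: the origin (TCP) lies at the very end of the fingers, on their centre line; the grasp point (between the pads) lies 19 mm behind it (ctrl.grip_depth is the distance from the TCP to the grasp point, in m); x points along the fingers, y is the direction in which the jaws open and shut, and the axes are right-handed (so a half turn about x gives the same grasp; the last joint's range is limited). The gripper opens to 88 mm and grips with 3 to 60 N. Pads are 19 mm wide; open, the fingers measure 130 mm over their backs; the gripper's body (78 mm by 193 mm) begins 47 mm behind the grasp point.
Start: joints at [80.506, 20.546, 0.682, 0, -70.136, -16.507], TCP at [0.296, 0.607, 0.227] pointing down, gripper open.
Joint ranges: [-176.03, 176.03], [-82.01, 121.73], [-58.28, 71.71], [-173.87, 95.51], [-174.79, -0.11], [-173.66, 173.66]. Speed limits (degrees/s): [136.94, 136.94, 172.46, 180, 180, 180].

INTERFACE

Orientations are given as a 3x3 rotation matrix whose columns are the frame's x, y, z axes.
In Python, from station import ctrl, snapshot gives the robot as it stands.
- The arm moves only by the tool arm_command, never from a script. Its argument "moves" is a list of rows, each a list of 7 numbers: the shift along the tool's x, y, z in mm, then the turn, a rotation vector about the tool's x, y, z in degrees, then the opening, from -1 (shut) to 1 (fully open). In form: [[x, y, z, ax, ay, az, claw], ...]. A call has 1 to 20 rows; each row is the pose to reach, as a shift and turn from the pose commanded when the call began, along the tool's axes at that moment; what a row does not reach only later rows make up. A row lasts 1/8 s, in which the tool goes at most 62.5 mm and 10.7 degrees, less where a joint would pass 70% of its speed; a pose out of reach is approached as far as the arm can. A call with a gripper value outside its range is refused whole. The fingers move at their own pace and stop on an object; "grip_force" is the grip in N (left out, the last holds). Time passes only in rows, so rows that repeat a pose let the fingers close. It gives the time, the measured TCP pose, the force and the opening at its end, in the units of the state.
- ctrl.get_obs(): the state, without advancing time (a new reading comes with each control period).
- snapshot(name): name is "scene" or "top" or "wrist"; returns a dict with "img" (400x640x3 uint8, red, green, blue), "vertical_fov" (degrees; the focal length in pixels is half the picture's height over the tangent of half this angle, whatever the lens; pixels are square), "cx", "cy" (the principal point, pixels), "k1" (the pictures are not rectified: a ray, as slopes to the right and down, at radius r is drawn at 1 + k1 r^2 times it, then the intrinsics apply), "rvec" (rotation vector, rad) and "tvec" (3), from world to camera coordinates, as OpenCV has them; the wrist camera has in their place "mount" (4x4, takes a point from camera to tool coordinates, whose origin is the TCP and whose axes are the tool frame's). Camera axes: x right, y down, z forward; pixel columns grow to the right and rows downward; lengths in m; the calibration is good to about 2 mm. A picture is of the moment at which its call begins: read the wrist's pose just before it. There is no depth.
- ctrl.sign_off(): hands the job in, once; it reports no verdict.
The state is a dict: "t": time; "joints": joint angles; "qd": joint speeds; "tau": joint torques, N m; "eef_pos": TCP position; "eef_rot": TCP orientation; "contact_force": force on the tool from outside, world axes, zero at the start; "ft_torque": the same for the moment, N m; "grip_width": finger opening in m.
Only numpy, scipy, OpenCV 4.12 (cv2) and the standard library are available. Lean on these libraries where they do the work, as an engineer would, in place of code of your own. Each camera call takes 0.05 s, during which the arm holds its last target.

## Working session

There is one attempt and no reset: what is moved stays moved. The work goes in short steps, Python scripts to look and compute and a tool call to move; the robot and the scene stay as the last step left them, time stands still between calls to the robot, and variables do not carry over. Pictures are saved under pics/ and viewed, and the job is handed in when it is done.

Besides the shell and the picture viewer there is one more tool, called after "Request:" by a JSON object that holds its "name" and its "arguments". arm_command: Moves the arm, as the interface text tells. Its arguments: {"type":"object","properties":{"moves":{"type":"array","items":{"type":"array","items":{"type":"number"}}},"grip_force":{"type":"number"}},"required":["moves"]}

```bash
ls; mkdir -p pics; python3 - <<'E'
from station import ctrl, snapshot
import cv2,numpy as np
o=ctrl.get_obs();print(o)
for n in["scene","top","wrist"]:
    s=snapshot(n);cv2.imwrite(f"pics/{n}0.png",s["img"][:,:,::-1]);print(n,{k:v for k,v in s.items() if k!="img"})
print(ctrl.grip_depth)
E
```

```text
pics
{'t': 0.0, 'joints': array([ 8.05069367e+01,  2.05903495e+01,  6.33112220e-01, -2.05527900e-02,
       -7.01363092e+01, -1.65077435e+01]), 'qd': array([-0.03519328, -0.00489075,  0.04999313,  0.06792615, -0.01122011,
       -0.00817608]), 'tau': array([-7.61769461e-04, -5.82721603e+01,  2.93061626e+01,  6.99701920e+00,
        6.94390954e-03, -1.63977584e-04]), 'eef_pos': array([0.29570537, 0.60622383, 0.22562856]), 'eef_rot': array([[-6.02025324e-04, -4.38493096e-01, -8.98734356e-01],
       [-1.55467201e-03, -8.98733022e-01,  4.38493487e-01],
       [-9.99998610e-01,  1.66122133e-03, -1.40652906e-04]]), 'contact_force': array([-0.09572014,  0.92911364,  0.36804451]), 'ft_torque': array([ 0.01906509,  0.02405572, -0.04955234]), 'grip_width': 0.08751857958478393}
scene {'vertical_fov': 54.95167171058628, 'cx': 318.52371302802294, 'cy': 200.95607564575488, 'k1': 0.019642282218516306, 'rvec': array([ 1.86040656,  1.71389146, -0.62492479]), 'tvec': array([-0.04420558, -0.33235631,  1.20147349])}
top {'vertical_fov': 51.95811288241016, 'cx': 317.75815821674126, 'cy': 199.05584642294968, 'k1': -0.08190618117643081, 'rvec': array([ 2.19425451, -2.01319596,  0.20901656]), 'tvec': array([-0.04368028,  0.53765254,  0.64720048])}
wrist {'vertical_fov': 68.57789040407208, 'cx': 314.34042638202305, 'cy': 195.3200167161646, 'k1': -0.05053103058666514, 'mount': array([[-1.59378521e-04, -2.64112379e-01,  9.64491900e-01,
        -1.58345487e-01],
       [ 9.99999947e-01,  2.31032648e-04,  2.28511090e-04,
        -5.68323261e-04],
       [-2.83181725e-04,  9.64491886e-01,  2.64112328e-01,
        -7.24479385e-02],
       [ 0.00000000e+00,  0.00000000e+00,  0.00000000e+00,
         1.00000000e+00]])}
0.0188
```

View pics/scene0.png

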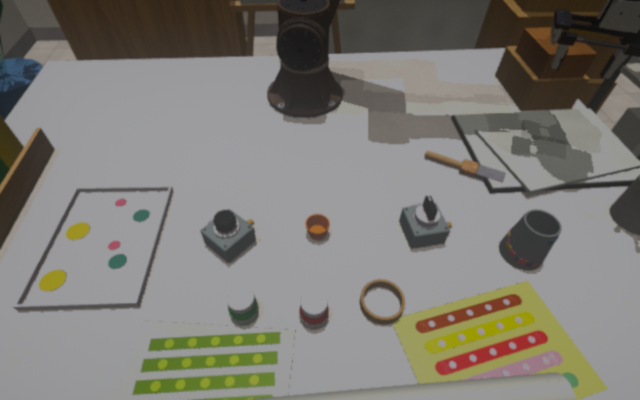

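View pics/top0.png

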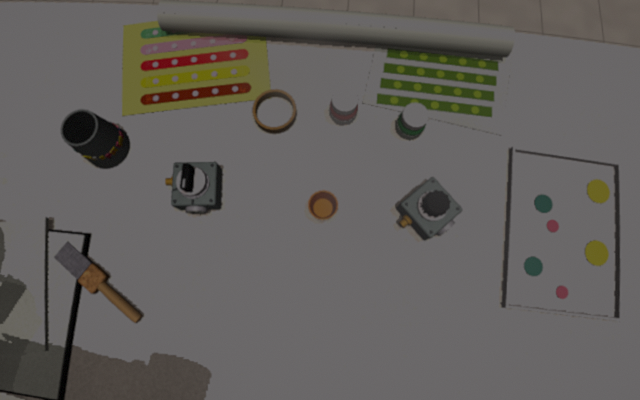

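View pics/wrist0.png

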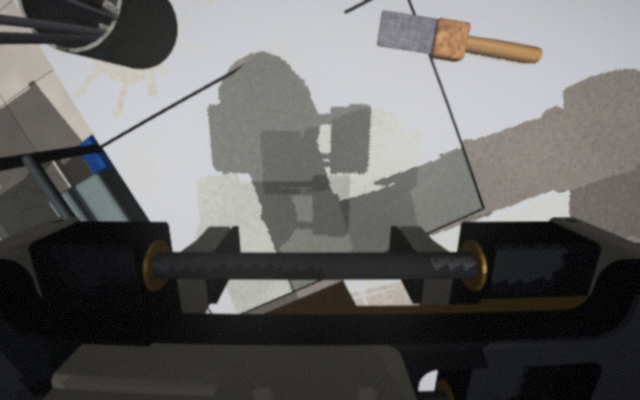

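The scene view shows the bar knob outlet near (428,215) and the round one at (228,228). In the top view the bar knob is near (188,178) and the round one near (435,203). I'll zoom in next.

```bash
cat > h.py <<'E'
import cv2,numpy as np
from station import ctrl,snapshot
def cam(s,o=None):
    f=200/np.tan(np.radians(s["vertical_fov"]/2))
    if "rvec" in s:
        R=cv2.Rodrigues(s["rvec"])[0];t=s["tvec"];return f,R.T,-R.T@t
    M=s["mount"];Rt=o["eef_rot"];return f,Rt@M[:3,:3],o["eef_pos"]+Rt@M[:3,3]
def ray(s,uv,o=None):
    f,R,C=cam(s,o)
    d=(np.array(uv,float)-[s["cx"],s["cy"]])/f
    x=d.copy()
    for _ in range(20): x=d/(1+s["k1"]*(x@x))
    return C,R@np.array([x[0],x[1],1])
def onz(s,uv,z,o=None):
    C,d=ray(s,uv,o);return C+d*(z-C[2])/d[2]
def proj(s,P,o=None):
    f,R,C=cam(s,o);p=R.T@(np.array(P)-C);x=p[:2]/p[2];x=x*(1+s["k1"]*(x@x));return x*f+[s["cx"],s["cy"]]
E
python3 - <<'E'
from h import *
for n,(u,v) in [("scene",(430,215)),("top",(190,185))]:
    s=snapshot(n);im=s["img"][v-35:v+35,u-40:u+40,::-1]
    im=cv2.resize(im,None,fx=8,fy=8,interpolation=cv2.INTER_CUBIC);im=np.clip(im*1.6,0,255).astype(np.uint8)
    cv2.imwrite(f"pics/{n}z.png",im)
    print(n,cam(s)[2])
s=snapshot("top")
for uv in[(188,178),(180,170)]: print(onz(s,uv,.1))
print(onz(s,(435,203),.088))
print(onz(s,(85,128),.105),onz(s,(95,148),.0))
E
```

```text
scene [ 1.03974943 -0.05989287  0.68650374]
top [ 0.3934922  -0.01184798  0.7448961 ]
[0.54716558 0.21680322 0.1       ]
[0.5595704  0.23232218 0.1       ]
[ 0.54264414 -0.19046867  0.088     ]
[0.61896953 0.40947908 0.105     ] [0.61607233 0.44841988 0.        ]
```

View pics/topz.png

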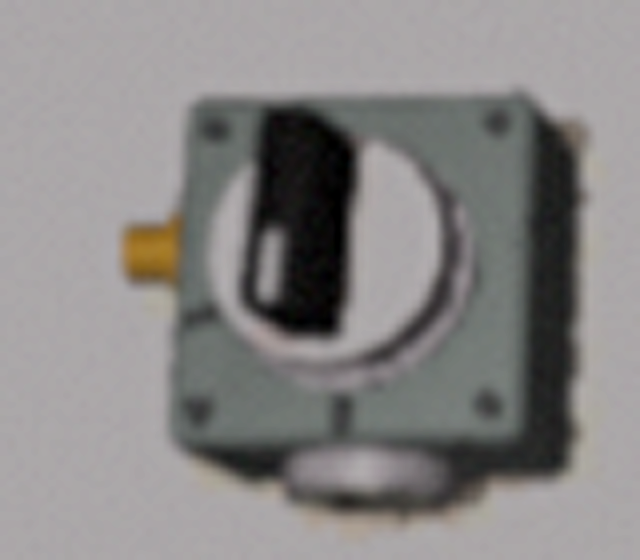

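View pics/scenez.png

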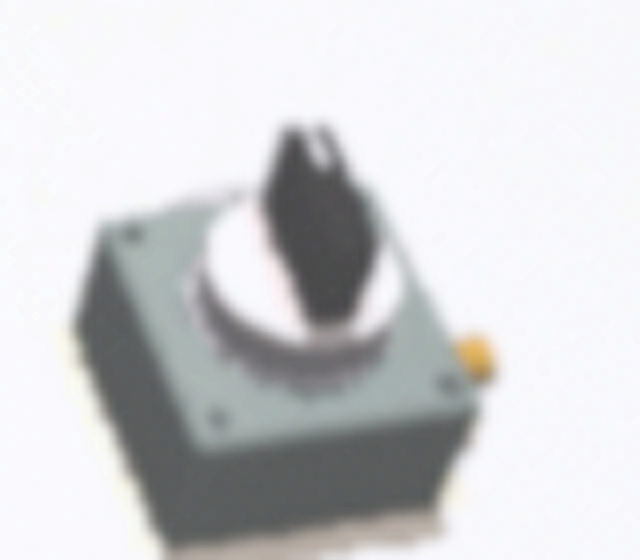

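Top view zoom: the bar's pointer line is at its lower end, (270,265) in the crop, which faces the robot. The rest mark is at (340,412) and the stop mark at (200,315), so the stop is clockwise from rest. Next I'll compute the positions.

```bash
python3 - <<'E'
from h import *
s=snapshot("top");g=lambda c,z:onz(s,(150+(c[0]+.5)/8-.5,150+(c[1]+.5)/8-.5),z)[:2]
P=[g(c,.05) for c in[(193,100),(532,98),(527,442),(172,440)]];print(np.array(P),np.mean(P,0))
print([np.linalg.norm(P[i]-P[i-1]) for i in range(4)], [np.degrees(np.arctan2(*(P[a]-P[b])[::-1])) for a,b in((3,0),(2,1))])
print("flange",g((325,250),.068)); print("bar line",[g(c,.1) for c in((270,228),(270,300))])
print("marks",g((342,412),.05),g((203,317),.05))
ss=snapshot("scene");h=lambda c,z:onz(ss,(390+(c[0]+.5)/8-.5,180+(c[1]+.5)/8-.5),z)[:2]
P=[h(c,.05) for c in[(105,225),(205,450),(472,405)]];print("scene",P,(P[0]+P[2])/2); print("fl",h((307,262),.068))
E
```

```text
[[0.58610185 0.26510762]
 [0.59275009 0.18867725]
 [0.51542313 0.1789066 ]
 [0.50907968 0.2572238 ]] [0.55083869 0.22247882]
[np.float64(0.07742460374613122), np.float64(0.07671897156086155), np.float64(0.07794180026982145), np.float64(0.07857367436412345)] [np.float64(-174.15568257784835), np.float64(-172.79855667960163)]
flange [0.55015768 0.2235616 ]
bar line [array([0.54641337, 0.22459449]), array([0.53136422, 0.2222074 ])]
marks [0.51851204 0.22050873] [0.53698316 0.254733  ]
scene [array([0.51917269, 0.18118826]), array([0.59521945, 0.18923766]), array([0.58627978, 0.26206542])] [0.55272623 0.22162684]
fl [0.55026685 0.22428962]
```

Request:
{"name": "arm_command", "arguments": {"moves": [[5,47,-79,-7,0,0,1],[10,93,-159,-14,0,0,1],[15,140,-238,-21,0,0,1],[20,186,-318,-28,0,0,1],[25,233,-397,-33,0,0,1],[25,233,-397,-33,0,0,1],[25,233,-397,-33,0,0,1],[25,233,-397,-33,0,0,1],[25,233,-397,-33,0,0,1],[25,233,-397,-33,0,0,1],[25,233,-397,-33,0,0,1],[25,233,-397,-33,0,0,1]]}}

```text
t: 1.9
eef_pos: [0.5502, 0.224, 0.2017]
eef_rot: [[0.0, 0.123, -0.992], [0.0, -0.992, -0.123], [-1.0, -0.0, -0.0]]
contact_force: [-0.8, 1.0, 1.0]
grip_width: 0.0876
```

```bash
python3 - <<'E'
from h import *
o=ctrl.get_obs();s=snapshot("wrist");print(o["t"],o["joints"],o["eef_pos"],o["eef_rot"],o["contact_force"])
cv2.imwrite("pics/w1.png",np.clip(s["img"][:,:,::-1]*1.5,0,255).astype(np.uint8))
E
```

```text
1.9 [ 4.09916295e+01  1.39771353e+01 -1.19704109e+01 -8.51496079e-04
 -6.40387412e+01  5.60867214e+01] [0.55020703 0.22404804 0.20169708] [[ 1.71884913e-04  1.23220076e-01 -9.92379354e-01]
 [ 1.67075437e-04 -9.92379359e-01 -1.23220048e-01]
 [-9.99999971e-01 -1.44622547e-04 -1.91162087e-04]] [-0.80499151  0.95691982  1.03273116]
```

View pics/w1.png

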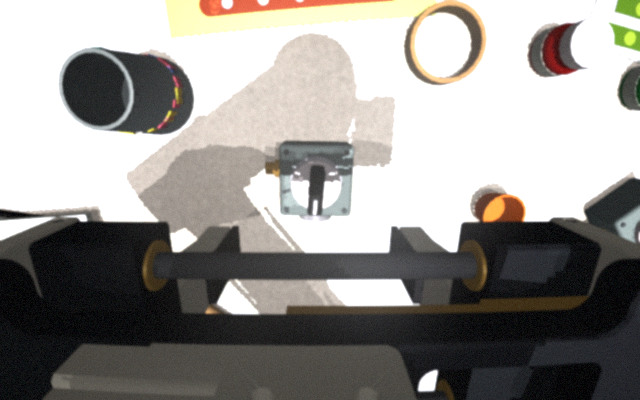

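```bash
python3 - <<'E'
from h import *
o=ctrl.get_obs();s=snapshot("wrist")
im=s["img"][135:225,265:365,::-1]
im=cv2.resize(im,None,fx=6,fy=6,interpolation=cv2.INTER_CUBIC)
cv2.imwrite("pics/w1z.png",np.clip(im*1.6,0,255).astype(np.uint8))
for p in((.55,.223,.1),(.55,.223,.068)):print((proj(s,p,o)-[265,135])*6)
E
```

```text
[299.81029047 372.54744234]
[299.32327073 322.01113823]
```

View pics/w1z.png

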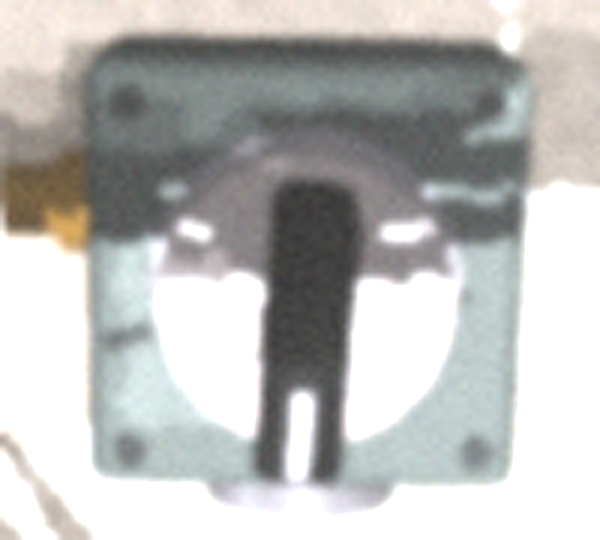

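```bash
python3 - <<'E'
from h import *
o=ctrl.get_obs();s=snapshot("wrist")
g=lambda c,z:onz(s,(265+(c[0]+.5)/6-.5,135+(c[1]+.5)/6-.5),z,o)[:2]
a,b=g((303,395),.1),g((298,475),.1);print(a,b,np.degrees(np.arctan2(*(b-a)[::-1])))
print("flange",g((307,290),.068))
print("front end top", g((257,473),.1),g((338,473),.1))
P=[g(c,.05) for c in[(92,70),(530,72),(508,480),(97,475)]];print(np.array(P),np.mean(P,0))
print(g((478,450),.05)-g((490,103),.05),g((130,450),.05)-g((127,100),.05), np.mean([g(c,.05) for c in((478,450),(490,103),(130,450),(127,100))],0))
for c in ((272,200),(360,200),(262,380),(348,380)):print(g(c,.1))
E
```

```text
[0.5469217  0.22235889] [0.53393253 0.22152334] -176.31943375480404
flange [0.55618225 0.22273257]
front end top [0.53347271 0.22790467] [0.53502516 0.21537737]
[[0.58665029 0.26436965]
 [0.59575165 0.18825012]
 [0.52074611 0.18048086]
 [0.51231712 0.25649877]] [0.55386629 0.22239985]
[-0.06364768 -0.0074805 ] [-0.06423779 -0.0068866 ] [0.55387605 0.22248834]
[0.57647035 0.23071372]
[0.57808985 0.21766463]
[0.54852832 0.22890364]
[0.55015269 0.21579851]
```

Request:
{"name": "arm_command", "arguments": {"moves": [[30,1,-1,1.8,0,0,1],[60,2,-3,3.6,0,0,1],[85,2,-3,3.6,0,0,1],[105,2,-3,3.6,0,0,1],[120,2,-3,3.6,0,0,1],[128,2,-3,3.6,0,0,1],[128,2,-3,3.6,0,0,1],[128,2,-3,3.6,0,0,1]]}}

```text
t: 3.05
eef_pos: [0.5543, 0.2219, 0.0743]
eef_rot: [[0.001, 0.059, -0.998], [0.001, -0.998, -0.059], [-1.0, -0.001, -0.001]]
contact_force: [0.0, 0.4, -0.9]
grip_width: 0.0878
```

```bash
python3 - <<'E'
from h import *
for n,(u,v) in [("scene",(430,205)),("top",(190,185))]:
    s=snapshot(n);im=s["img"][v-35:v+35,u-40:u+40,::-1]
    im=cv2.resize(im,None,fx=5,fy=5,interpolation=cv2.INTER_CUBIC);im=np.clip(im*1.6,0,255).astype(np.uint8)
    globals()[n]=im
cv2.imwrite("pics/c2.png",np.hstack([scene,top]))
E
```

```text
(no output)
```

View pics/c2.png

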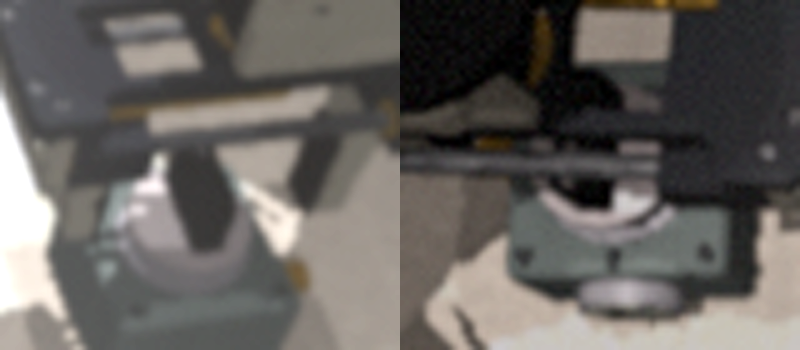

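The knob stands between the open fingers in both crops. Now I'll close on it.

Request:
{"name": "arm_command", "arguments": {"moves": [[2,0,0,0,0,0,1],[2,0,0,0,0,0,-1],[2,0,0,0,0,0,-1],[2,0,0,0,0,0,-1],[2,0,0,0,0,0,-1],[2,0,0,0,0,0,-1],[2,0,0,0,0,0,-1],[2,0,0,0,0,0,-1],[2,0,0,0,0,0,-1],[2,0,0,0,0,0,-1]], "grip_force": 35}}

```text
t: 4.4
eef_pos: [0.5538, 0.2229, 0.0716]
eef_rot: [[0.001, 0.059, -0.998], [0.002, -0.998, -0.059], [-1.0, -0.002, -0.001]]
contact_force: [-2.1, 5.1, -0.7]
grip_width: 0.0142
```

Request:
{"name": "arm_command", "arguments": {"moves": [[2,-0.5,0,0,0,0,-1],[4,-0.5,0,0,0,0,-1],[6,-0.5,0,0,0,0,-1],[8,-0.5,0,0,0,0,-1],[9,-0.5,0,0,0,0,-1],[9,-0.5,0,0,0,0,-1],[9,-0.5,0,0,0,0,-1]]}}

```text
t: 5.28
eef_pos: [0.5539, 0.2229, 0.0632]
eef_rot: [[0.001, 0.06, -0.998], [0.001, -0.998, -0.06], [-1.0, -0.001, -0.001]]
contact_force: [-5.5, 3.8, 6.3]
grip_width: 0.0141
```

```bash
python3 - <<'E'
from h import *
o=ctrl.get_obs();print(o["eef_pos"],o["contact_force"],o["ft_torque"])
s=snapshot("scene");u,v=430,205;im=s["img"][v-35:v+35,u-40:u+40,::-1]
im=cv2.resize(im,None,fx=8,fy=8,interpolation=cv2.INTER_CUBIC);im=np.clip(im*1.6,0,255).astype(np.uint8)
cv2.imwrite("pics/c3.png",im)
E
```

```text
[0.55389129 0.22288045 0.06324456] [-5.52928722  3.76410672  6.28446157] [ 1.55430585  1.855325   -0.10734394]
```

View pics/c3.png

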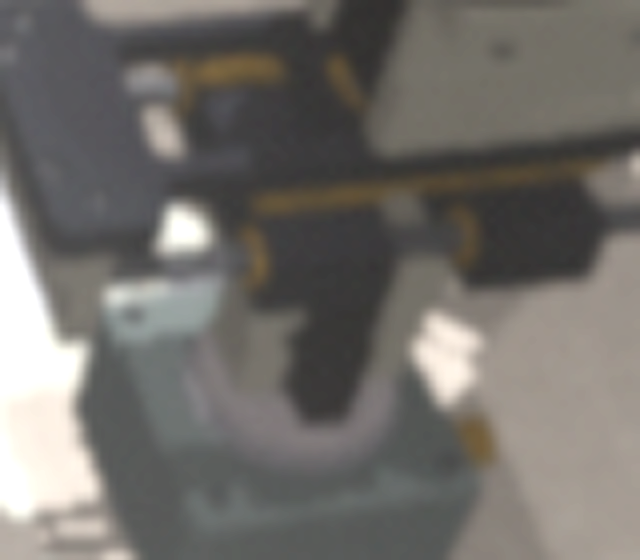

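Request:
{"name": "arm_command", "arguments": {"moves": [[9,-0.5,0,7,0,0,-1],[9,-0.5,0,14,0,0,-1],[9,-0.5,0,21,0,0,-1],[9,-0.5,0,28,0,0,-1],[9,-0.5,0,35,0,0,-1],[9,-0.5,0,35,0,0,-1]]}}

```text
t: 6.08
eef_pos: [0.555, 0.2213, 0.0579]
eef_rot: [[0.003, -0.524, -0.852], [-0.001, -0.852, 0.524], [-1.0, -0.001, -0.003]]
contact_force: [-8.6, -8.7, 35.5]
grip_width: 0.0141
```

```bash
python3 - <<'E'
from h import *
o=ctrl.get_obs();print(o["eef_pos"],o["contact_force"],o["ft_torque"],o["joints"])
for n,(u,v) in [("scene",(430,205)),("top",(190,185))]:
    s=snapshot(n);im=s["img"][v-35:v+35,u-40:u+40,::-1]
    im=cv2.resize(im,None,fx=5,fy=5,interpolation=cv2.INTER_CUBIC);im=np.clip(im*1.6,0,255).astype(np.uint8)
    globals()[n]=im
cv2.imwrite("pics/c4.png",np.hstack([scene,top]))
E
```

```text
[0.55500956 0.22132141 0.05792106] [-8.5597101  -8.71940376 35.54129525] [-3.17697616  3.39541956 -0.07045223] [ 40.57572941  22.35089378 -21.26565388   0.23164882 -46.29713601
  17.65786804]
```

View pics/c4.png

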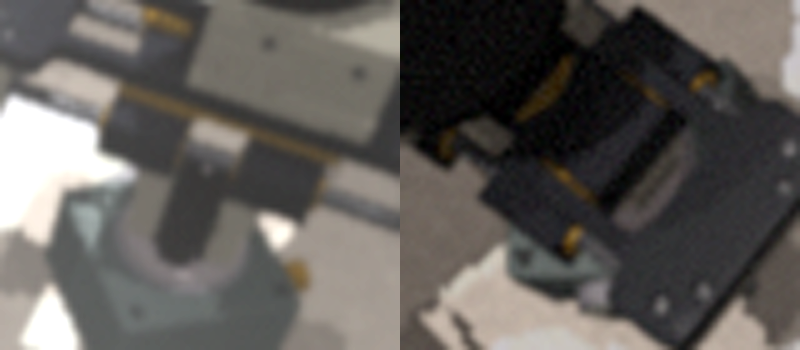

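My mistake: rows count from the pose commanded at the start of each call, so I repeated the 9 mm press. The fingers slid about 4 mm down the bar onto the flange, at 35 N. The knob is down and has turned about halfway. I'll ease off vertically by 4.5 mm, leaving the knob pressed.

Request:
{"name": "arm_command", "arguments": {"moves": [[-2,0.5,0,0,0,0,-1],[-4.5,1,0,0,0,0,-1],[-4.5,1,0,0,0,0,-1]]}}

```text
t: 6.55
eef_pos: [0.5549, 0.2213, 0.0597]
eef_rot: [[0.003, -0.523, -0.852], [0.0, -0.852, 0.523], [-1.0, -0.002, -0.003]]
contact_force: [2.6, -3.4, 7.6]
grip_width: 0.0134
```

Request:
{"name": "arm_command", "arguments": {"moves": [[0,0,0,7,0,0,-1],[0,0,0,14,0,0,-1],[0,0,0,21,0,0,-1],[0,0,0,28,0,0,-1],[0,0,0,33,0,0,-1],[0,0,0,33,0,0,-1],[0,0,0,33,0,0,-1]]}}

```text
t: 7.42
eef_pos: [0.5535, 0.22, 0.0587]
eef_rot: [[-0.0, -0.903, -0.429], [-0.002, -0.429, 0.903], [-1.0, 0.001, -0.002]]
contact_force: [-0.4, -5.1, 7.3]
grip_width: 0.0137
```

```bash
python3 - <<'E'
from h import *
o=ctrl.get_obs();print(o["eef_pos"],o["contact_force"],o["ft_torque"],np.degrees(np.arctan2(o["eef_rot"][1,2],o["eef_rot"][0,2])))
E
```

```text
[0.55346574 0.22003213 0.05874081] [-0.41865373 -5.11879158  7.34157688] [-2.30717147  0.04408846 -0.03291156] 115.40836418000646
```

Request:
{"name": "arm_command", "arguments": {"moves": [[0,0,0,2,0,0,-1],[0,0,0,4,0,0,-1],[0,0,0,4,0,0,-1]]}}

```text
t: 7.8
eef_pos: [0.5533, 0.22, 0.0587]
eef_rot: [[-0.0, -0.931, -0.366], [-0.003, -0.366, 0.931], [-1.0, 0.001, -0.002]]
contact_force: [-1.7, -6.0, 8.3]
grip_width: 0.014
```

```bash
python3 - <<'E'
from h import *
o=ctrl.get_obs();print(o["eef_pos"],o["contact_force"],o["ft_torque"],np.degrees(np.arctan2(o["eef_rot"][1,2],o["eef_rot"][0,2])))
E
```

```text
[0.55331169 0.22001363 0.05869233] [-1.68782056 -6.0492051   8.32868468] [-2.21998499  0.23422107  0.73807158] 111.46048377451372
```

Stop torque has built up to +0.74 N m, so the knob is at its stop. I'll let it rise in the grip, then open and lift clear.

Request:
{"name": "arm_command", "arguments": {"moves": [[0,0,0,-1.5,0,0,-1],[-3,0,0,-1.5,0,0,-1],[-6,0,0,-1.5,0,0,-1],[-9,0,0,-1.5,0,0,-1],[-9,0,0,-1.5,0,0,-1],[-9,0,0,-1.5,0,0,-1]]}}

```text
t: 8.55
eef_pos: [0.5534, 0.22, 0.0673]
eef_rot: [[-0.0, -0.921, -0.39], [-0.003, -0.39, 0.921], [-1.0, 0.001, -0.002]]
contact_force: [-0.2, -6.0, 3.9]
grip_width: 0.0138
```

```bash
python3 - <<'E'
from h import *
o=ctrl.get_obs();print(o["eef_pos"],o["contact_force"],o["ft_torque"],np.degrees(np.arctan2(o["eef_rot"][1,2],o["eef_rot"][0,2])))
E
```

```text
[0.55335089 0.22001242 0.06726237] [-0.2018048  -5.95978606  3.86368753] [-2.1390018  -0.43581654  0.40398549] 112.94572108899534
```

The upward force has dropped to 3.9 N, so the knob is nearly all the way up in the notch. Opening, then lifting.

Request:
{"name": "arm_command", "arguments": {"moves": [[0,0,0,0,0,0,1],[0,0,0,0,0,0,1],[0,0,0,0,0,0,1],[0,0,0,0,0,0,1],[0,0,0,0,0,0,1],[0,0,0,0,0,0,1],[0,0,0,0,0,0,1],[0,0,0,0,0,0,1],[-15,0,0,0,0,0,1],[-40,0,0,0,0,0,1],[-80,0,0,0,0,0,1],[-130,0,0,0,0,0,1],[-130,0,0,0,0,0,1],[-130,0,0,0,0,0,1]]}}

```text
t: 10.3
eef_pos: [0.5531, 0.2217, 0.1979]
eef_rot: [[0.001, -0.921, -0.389], [0.001, -0.389, 0.921], [-1.0, -0.001, 0.001]]
contact_force: [-1.0, 0.0, -0.3]
grip_width: 0.0879
```

```bash
python3 - <<'E'
from h import *
o=ctrl.get_obs();print(o["t"],o["eef_pos"],o["contact_force"])
for n,(u,v) in [("scene",(430,205)),("wrist",(315,180))]:
    s=snapshot(n);im=s["img"][v-45:v+45,u-50:u+50,::-1]
    im=cv2.resize(im,None,fx=4,fy=4,interpolation=cv2.INTER_CUBIC);im=np.clip(im*1.6,0,255).astype(np.uint8)
    globals()[n]=im
    cv2.imwrite(f"pics/{n}9.png",s["img"][:,:,::-1])
cv2.imwrite("pics/c5.png",np.hstack([scene,wrist]))
E
```

```text
10.3 [0.55305095 0.22173438 0.19788782] [-0.99041909  0.03049334 -0.31762719]
```

View pics/c5.png

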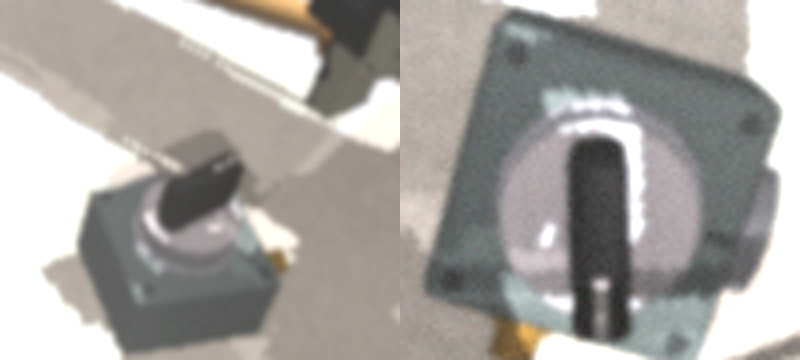

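```bash
python3 - <<'E'
from h import *
o=ctrl.get_obs();s=snapshot("wrist");sc=snapshot("scene")
def crop(s,u,v,w,h,k,n):
    im=s["img"][v-h:v+h,u-w:u+w,::-1];im=cv2.resize(im,None,fx=k,fy=k,interpolation=cv2.INTER_CUBIC)
    return np.clip(im*1.6,0,255).astype(np.uint8)
cv2.imwrite("pics/c6.png",np.hstack([crop(sc,432,205,20,25,10,0),crop(s,315,185,20,25,10,0)]))
for p in((.553,.2225,.1),):print(proj(s,p,o),proj(sc,p))
E
```

```text
[314.83208435 198.43587882] [431.10813296 203.35606937]
```

View pics/c6.png

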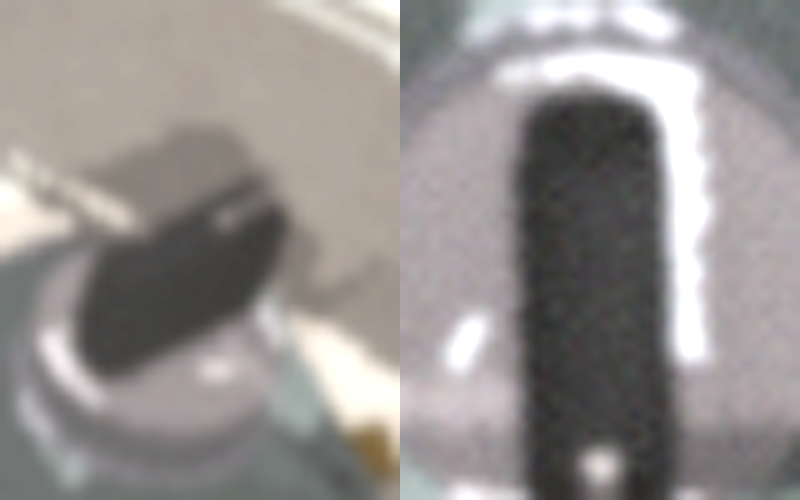

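View pics/scene9.png

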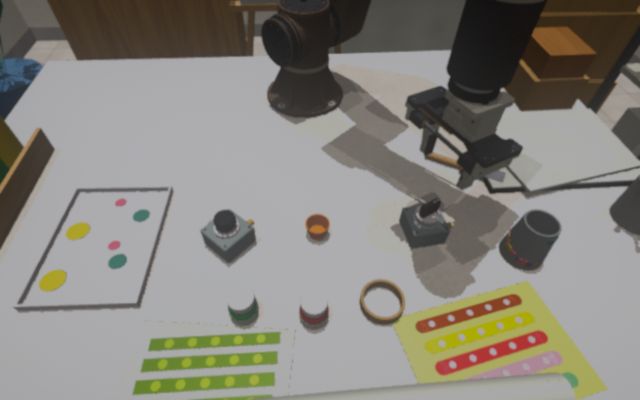

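```bash
python3 - <<'E'
from h import *
o=ctrl.get_obs();s=snapshot("wrist");sc=snapshot("scene")
W=lambda c:(295+(c[0]-400+.5)/10-.5,160+(c[1]+.5)/10-.5)
S=lambda c:(412+(c[0]+.5)/10-.5,180+(c[1]+.5)/10-.5)
def tri(a,b):
    C1,d1=ray(s,W(a),o);C2,d2=ray(sc,S(b))
    A=np.c_[d1,-d2];x=np.linalg.lstsq(A,C2-C1,rcond=None)[0];return C1+d1*x[0],C2+d2*x[1]
print(tri((603,452),(220,222)))
for z in(.09,.1):
  a=onz(s,W((603,452)),z,o); a0=onz(s,W((592,104)),.1,o)[:2];a1=onz(s,W((600,470)),.1,o)[:2];print(a,a0,a1)
d=a1-a0;print(np.degrees(np.arctan2(d[1],d[0])))
for z in (.09,.092,.095,.1):   # scene: inner end of line, expected 44mm bar geometry
  print(z,onz(sc,S((220,222)),z),onz(sc,S((268,185)),z))
E
```

```text
(array([0.55103495, 0.22720717, 0.10230819]), array([0.55112386, 0.22751036, 0.10238298]))
[0.54952177 0.23068742 0.09      ] [0.56411076 0.19877195] [0.55033531 0.22954231]
[0.55075118 0.22785983 0.1       ] [0.56411076 0.19877195] [0.55033531 0.22954231]
114.11736847613687
0.09 [0.54076531 0.23360312 0.09      ] [0.53145958 0.24654489 0.09      ]
0.092 [0.54243834 0.23261907 0.092     ] [0.53316381 0.24551744 0.092     ]
0.095 [0.54494789 0.23114299 0.095     ] [0.53572015 0.24397627 0.095     ]
0.1 [0.54913046 0.22868285 0.1       ] [0.53998073 0.24140765 0.1       ]
```

The knob's top triangulates to about 102 mm, which means it is up. Its azimuth is 114°, against an expected 115° at the stop. Handing in.

```bash
python3 -c "
from station import ctrl
print(ctrl.sign_off())"
```

```text
the job is handed in; nothing more can be done
None
```

The bar knob is turned clockwise to its stop and has sprung back up there. I gripped it, pressed it down, turned it until it hit the stop, let it rise in the grip, then opened and lifted clear. I handed the job in at about 10.5 s.

**Last checks:**
- **Stop reached:** the torque rose to 0.74 N m at the end of the turn. Afterwards the pointer's direction measured 114°, against about 115° expected at the stop.
- **Knob up:** its top triangulated to 102 mm. The nominal height when up is 100 mm, and the cameras are good to about 2 mm.
- **Robot clear:** the tool was 0.2 m above the table with no contact force beyond noise.
- **Round-knob outlet:** it looks unchanged in the last scene picture, and the arm never went near it.

**One slip on my part:** in the first turning call I repeated the 9 mm press. The fingers slid about 4 mm down the bar onto the flange, and the force read 35 N at the end of that call. I only have end-of-call readings, so the peak could have been higher. I eased off straight away while keeping the knob pressed, and the rest of the turn went normally.

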